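# Move the filter cartridge from the flushing dock to the outlet manifold

### The job

The blue filter cartridge is snapped into the white flushing dock: squeeze its orange sprung tab in, gently enough not to crush it, and while it is pressed lift the cartridge straight out of the dock without forcing the catch. Then push the cartridge fully down into the blue-rimmed bay of the grey outlet manifold, tab on the catch side, without ramming it, so that the tab snaps out under the catch and the cartridge stays down when you let go. Leave the other things on the bench alone.

Things in the scene. Friction and masses are not known exactly. Their poses are not given: they have to be found in the camera images.
- cartridge: Blue filter cartridge with white foot, loose, upright, 0.2 to 0.35 kg. Origin: centre of its underside, z up, tab on its +y side. Body z 0 to 52 mm is 50 mm (x) by 36 mm (y); above it the head, z 52 to 98 mm, 36 mm wide in x, has its flat back face at y = -18 mm. It starts latched in the dock, its axes along the dock's, its origin 14 mm above the dock's.
- grip (a point): Point of the cartridge to squeeze at, at cartridge (0, -2, 79) mm: midway between the head's back face and the fully pressed tab pad. Close the fingers along the cartridge's y, one on each; head and pad are 38 mm across with the tab out, 32 mm with it pressed. Latched, the point is 33 mm above the housing's top.
- tab: Orange sprung tab on the cartridge's +y side, sliding 6 mm inward (cartridge -y) to a stop. Origin: the cartridge's origin when out, 6 mm to its -y when pressed. Spring 5 N at the start, 12 N fully pressed. Its tooth hooks under the housing's catch lip and is free when pressed 4 mm or more. A squeeze over 60 N crushes it; 25 to 45 N is a good grip.
- tab_pad (a point): Centre of the tab pad's outer face, at cartridge (0, +20, 76) mm with the tab out, y = +14 mm when fully pressed; the pad is 26 mm wide in x and spans cartridge z 56 to 96 mm.
- dock: White flushing dock fixed to the bench, grey rim, brass barb on its +x side. Origin: under the well's centre, at bench height. Housing 76 (x) by 64 mm (y), top 60 mm high; catch lip in its +y wall. A sprung ejector in the floor pushes the cartridge up against the catch with about 6 N (4.5 N at the end of its 16 mm rise). More than 30 N between cartridge and dock breaks the catch.
- bay: Filter bay of the grey outlet manifold fixed to the bench, blue rim. Origin: under the well's centre, at bench height. Housing, well, catch lip (in its +y wall) are like the dock's, the catch's height is not known. Behind it (+x side, from 38 mm) a white tube and red-tipped outlets, 60 mm high, 180 mm wide. More than 35 N between cartridge and bay breaks it.
- bay_mouth (a point): Centre of the bay's mouth, 60 mm above the bay's origin. The well is 52.4 mm (x) by 38.4 mm (y), its walls bevelled outward by 5 mm over the top 6 mm. The cartridge goes in with its axes along the bay's, tab to the bay's +y.
- bay_home (a point): Mean latched place of the cartridge's origin in the bay, 12.5 mm over the bay's origin. Catch, ejector and stop sit together on a hidden carrier set up to 6 mm higher or lower, so feel for it: going down, the ejector is met 16 mm above the true latched height (4.5 N), gives 8 N there, and a hard stop follows 1.5 mm lower. Let go between the two: the tab springs out and it stays; higher, it pops up.
- cleaner: Bystander, to be left alone: white bottle of cleaner, blue label and cap, 70 mm wide, 190 mm tall; origin under its centre
- grease: Bystander, to be left alone: amber jar, 56 mm wide, 55 mm tall; origin under its centre
- mug: Bystander, to be left alone: white mug, 80 mm wide, 90 mm tall; origin under its centre
- screwdriver: Bystander, to be left alone: screwdriver lying on the bench between dock and manifold, red handle towards the robot; x along its shaft
- wrench: Bystander, to be left alone: steel wrench lying on the bench; x along it
- locknut: Bystander, to be left alone: brass ring nut lying flat, 38 mm wide, 12 mm high; origin under its centre
- brush: Bystander, to be left alone: hand brush lying on the bench; x along it
Mind the look-alikes: they are no part of the job. Leave any turquoise look-alike of the cartridge alone.

How it is judged (in metres and radians):
On the way:
1. the cartridge is held in the gripper, lifted clear of the dock (z of cartridge in the frame of dock above 0.065 m and contact force between the fingers and cartridge above 2 N), for 0.2 s.
At the end, for the whole second after the job is handed in: The cartridge stands latched in the manifold's bay: its origin within 4 mm of the bay's axis in x and in y and 3 to 20.5 mm above the bay's origin, upright within 0.06 rad, its tab sprung out again (within 1.5 mm of fully out), at rest and let go (x of cartridge in the frame of bay between -0.004 and 0.004 m and y of cartridge in the frame of bay between -0.004 and 0.004 m and z of cartridge in the frame of bay between 0.003 and 0.0205 m and y of tab in the frame of cartridge between -0.0015 and 0.0015 m and angle between cartridge's own z axis and vertical below 0.06 rad and linear speed of cartridge below 0.01 m/s); the robot touches nothing.
It fails at once if the cartridge is forced against the dock or its catch with more than 30 N (contact force between cartridge and dock above 30 N).
It fails at once if the cartridge is rammed against the bay with more than 35 N (contact force between cartridge and bay above 35 N).
It fails at once if the tab is crushed: squeezed with more than 60 N (contact force between the fingers and tab above 60 N).
It fails at once if a bystander is pushed more than 20 mm (distance of any of cleaner, grease, mug, screwdriver, wrench, locknut, brush from where it was at the start of the episode above 0.02 m).
It also fails if it takes over 72 s, if anything falls off the work surface, if the arm or the gripper's body presses on something with over 40 N, if the wrist force passes 120 N, or if a joint passes its speed limit or range.

### The arm

A 6-joint arm with a two-finger parallel gripper is mounted at the origin on the work surface. World frame = base frame: x ahead of the robot, y to its left, z up, the work surface at z = 0. Lengths are in mm, angles in degrees, forces in N, time in s.
With the tool pointing down it reaches from about 300 to 850 mm from the base axis. Payload 4.2 kg.
Tool frame: the origin (TCP) lies midway between the tips of the shut fingers; the grasp point (between the pads) lies 19 mm behind it (env.grasp_offset is the distance from the TCP to the grasp point, in mm); z points along the fingers, y is the line along which they close (so a half turn about z gives the same grasp; the last joint's range is limited). The gripper opens to 91 mm and grips with 3 to 60 N. Pads are 32 mm wide; open, the fingers measure 118 mm over their backs; the gripper's body (76 mm by 178 mm) begins 60 mm behind the grasp point.
Start: joints at [-69.099, 18.312, 89.639, -0, 72.044, -1.146], TCP at [215.845, -532.97, 181.776] pointing down, gripper open.
Joint ranges: [-177.97, 177.97], [-48.28, 115.42], [12.27, 149.76], [-77.06, 257.06], [2.81, 150.46], [-146.56, 146.56]. Speed limits (degrees/s): [147.25, 147.25, 180, 180, 180, 180].

### API

Orientations are given as [roll, pitch, yaw] about the fixed x, y, z axes, in that order (R = Rz(yaw) Ry(pitch) Rx(roll)).
In Python, from workcell import env, optics gives the robot as it stands. The module is installed in compiled form; this text tells all that it offers.
- The arm moves only by the tool send_rows, never from a script. Its argument "targets" is a list that holds one entry, the list of rows, each a list of 7 numbers: the turn, a rotation vector about the world's x, y, z scaled (see below), then the shift along the world's x, y, z scaled (see below), then the closure, from -1 (fully open) to 1 (shut). In form: [[[rx, ry, rz, x, y, z, gripper], ...]]. A call has 1 to 12 rows; each row shifts and turns the commanded pose from where the row before left it; what a row does not reach is not made up. The controller multiplies each number of a shift by 0.2 m and each number of a turn by pi/2 rad. A row lasts 1/10 s, in which the tool goes at most 50 mm and 8.59 degrees, less where a joint would pass 70% of its speed; a pose out of reach is approached as far as the arm can. A call with a number of a shift or a turn outside -1 to 1 is refused whole. A call with a gripper value outside its range is refused whole. The fingers move at their own pace and stop on an object; "grip_force" is the grip in N (left out, the last holds). Time passes only in rows, so rows that do not move let the fingers close. It gives the time, the measured TCP pose, the force, the opening and the grip force at its end, in the units of the state.
- env.state(): the state, without advancing time (a new reading comes with each control period).
- optics.grab_frame(name): name is "side" or "top"; returns (picture, depth): 384x512x3 uint8, red, green, blue; 384x512 float32, mm along the optical axis (not along the pixel's ray), 0 where there is no reading.
- optics.camera_info(name): a dict with "camera_matrix" (3x3 intrinsics, pixels), "R" (3x3) and "t" (3): a world point X has camera coordinates R X + t. Camera axes: x right, y down, z forward; pixel columns grow to the right and rows downward; lengths in mm; the calibration is good to about 2 mm. A picture is of the moment at which its call begins. camera_info takes no time and is no camera call.
- env.job_done(): hands the job in; it is judged then, once.
Trained networks look in the newest picture that a camera, given by its name, has taken for a name from the list of things; names that differ only in an ending like _2 or _b are one class to them, and where a whole thing is asked for, a point or a joint stands for the part that bears it (a point fixed in the world has none). Each returns a list of dicts, best first, with "conf" (0 to 1); they miss things now and then, are a little off and sometimes report something else, mostly with a low value. They report only what shows in the picture. A call takes as long as a camera call. They do not tell look-alikes from the thing itself.
- optics.silhouettes(camera, name): "mask" (384x512 bool, what is visible of it) and "at" ([column, row] in pixels, amid what is visible of it).
- optics.place_of(camera, name): "at" ([column, row] in pixels: a listed point, or the origin of a listed thing).
The state is a dict: "time_s": time; "qpos": joint angles; "qvel": joint speeds; "effort": joint torques, N m; "ee_pos": TCP position; "ee_rot": TCP orientation; "force": force on the tool from outside, world axes, zero at the start; "torque": the same for the moment, N m; "gripper_width": finger opening in mm; "gripper_force": force on a finger pad.
Only numpy, scipy, OpenCV 4.12 (cv2) and the standard library are available. Lean on these libraries where they do the work, as an engineer would, in place of code of your own. Each camera call takes 0.05 s, during which the arm holds its last target. There are 200 camera calls.

## Working session

There is one attempt and no reset: what is moved stays moved. The work goes in short steps, Python scripts to look and compute and a tool call to move; the robot and the scene stay as the last step left them, time stands still between calls to the robot, and variables do not carry over. Pictures are saved under pics/ and viewed, at most 10 in all, crops included, and the job is handed in when it is done.

Besides the shell and the picture viewer there is one more tool, called as name(argument=value, ...) on one line, values as JSON. send_rows: Moves the arm, as the interface text tells. Its arguments: {"type":"object","properties":{"targets":{"type":"array"},"grip_force":{"type":"number"}},"required":["targets"]}

```bash
mkdir -p pics; cat > h.py <<'E'
import numpy as np, cv2
from workcell import env, optics
def back(name,px,depth=None,z=None):
    c=optics.camera_info(name);K=np.array(c["camera_matrix"]);R=np.array(c["R"]);t=np.array(c["t"])
    uv=np.atleast_2d(px).astype(float)
    r=np.c_[uv,np.ones(len(uv))]@np.linalg.inv(K).T
    if depth is not None: return (r*np.ravel(depth)[:,None]-t)@R
    o=-R.T@t; d=r@R
    return o+d*((z-o[2])/d[:,2])[:,None]
def cloud(name,d):
    v,u=np.mgrid[:384,:512]
    return back(name,np.c_[u.ravel(),v.ravel()],d.ravel()).reshape(384,512,3)
E
python3 - <<'E'
from h import *
a,da=optics.grab_frame("top"); b,db=optics.grab_frame("side")
np.savez("f0.npz",a=a,da=da,b=b,db=db)
cv2.imwrite("pics/top0.png",a[:,:,::-1]);cv2.imwrite("pics/side0.png",b[:,:,::-1])
for cam,d in(("top",da),("side",db)):
    for n in ["cartridge","dock","bay","bay_mouth","tab_pad","grip","tab"]:
        for r in optics.place_of(cam,n)[:3]:
            u,v=r["at"]; print(cam,n,round(r["conf"],2),np.round(r["at"],1), np.round(back(cam,r["at"],z=60)[0]))
print(env.state()["time_s"])
E
```

```text
top cartridge 0.68 [191.3 197.6] [544. 165.  60.]
top cartridge 0.62 [191.7 238.4] [421. 160.  60.]
top dock 0.78 [199.4 198.4] [542. 141.  60.]
top dock 0.32 [197.  196.2] [549. 148.  60.]
top bay_mouth 0.79 [307.3 196.4] [ 552. -187.   60.]
top tab_pad 0.64 [186.3 196.2] [548. 180.  60.]
top tab_pad 0.59 [144.  198.6] [539. 308.  60.]
top tab_pad 0.53 [191.4 248.5] [391. 160.  60.]
top grip 0.72 [191.3 195.5] [551. 165.  60.]
top grip 0.58 [155.  189.8] [567. 276.  60.]
top grip 0.5 [189.2 236.8] [426. 167.  60.]
top tab 0.61 [197.6 199.9] [537. 146.  60.]
top tab 0.49 [192.6 242. ] [410. 157.  60.]
top tab 0.48 [158.9 192.3] [559. 264.  60.]
side cartridge 0.91 [197.3 259.1] [525. 301.  60.]
side cartridge 0.89 [222.  234.5] [529. 188.  60.]
side cartridge 0.6 [253.7 260.8] [394. 198.  60.]
side dock 0.2 [129.7 303.5] [566. 522.  60.]
side bay 0.88 [288.5 174.6] [ 525. -144.   60.]
side bay_mouth 0.97 [286.9 164.5] [ 558. -179.   60.]
side tab_pad 0.63 [220.3 223. ] [563. 159.  60.]
side tab_pad 0.52 [189.2 248.3] [570. 289.  60.]
side tab_pad 0.46 [255.2 253.6] [407. 176.  60.]
side grip 0.93 [259.4 243.1] [421. 139.  60.]
side grip 0.81 [191.3 244. ] [576. 274.  60.]
side grip 0.51 [226.5 218.8] [559. 135.  60.]
side tab 0.74 [225.7 175.7] [685.  -1.  60.]
side tab 0.71 [256.1 259.8] [391. 191.  60.]
side tab 0.69 [192.7 259.4] [534. 310.  60.]
0.8
```

View pics/top0.png

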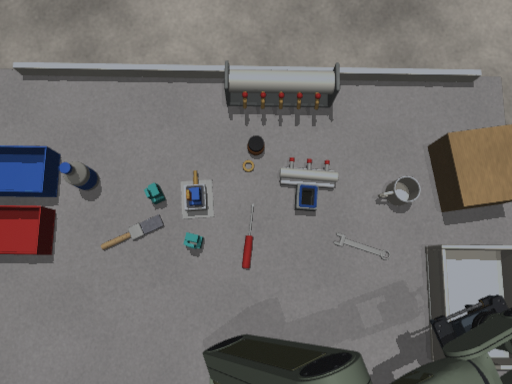

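View pics/side0.png

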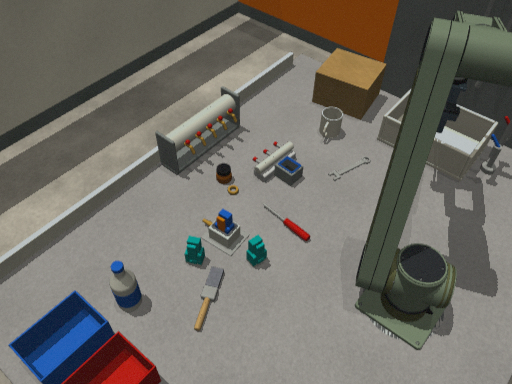

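Candidates: the blue cartridge in the white dock at top (196,197) / side (225,222), and the turquoise look-alikes at top (154,193) and (193,242). The blue one is the target. The blue-rimmed bay is at top (307,197).

```bash
python3 - <<'E'
from h import *
f=np.load("f0.npz");out=[]
for cam,im,d in(("top",f["a"],f["da"]),("side",f["b"],f["db"])):
    P=cloud(cam,d); ok=d>0
    for nm,c in(("dock",(545,145)),("bay",(550,-187))):
        near=ok&(np.hypot(P[...,0]-c[0],P[...,1]-c[1])<62)
        for lo,hi,l in((50,66,"rim"),(95,125,"head")):
            m=near&(P[...,2]>lo)&(P[...,2]<hi)
            if nm=="bay": m&=P[...,0]<c[0]+42
            q=P[m]
            if len(q)>8:
                print(cam,nm,l,len(q),"med z",np.median(q[:,2]).round(1),"rect",cv2.minAreaRect(q[:,:2].astype(np.float32)))
        hsv=cv2.cvtColor(im,cv2.COLOR_RGB2HSV)
        for l,h0,h1 in(("orange",8,22),("blue",105,125)):
            m=near&(hsv[...,0]>=h0)&(hsv[...,0]<=h1)&(hsv[...,1]>130)&(hsv[...,2]>70)&(P[...,2]>40)
            q=P[m]
            if len(q)>3: print(cam,nm,l,len(q),q.mean(0).round(1),q.min(0).round(),q.max(0).round(),cv2.minAreaRect(q[:,:2].astype(np.float32)))
    
a,b=f["a"],f["b"]
cs=[a[165:225,165:235],a[165:225,275:345],b[195:255,190:260],b[135:195,250:320]]
cs=[cv2.resize(c,(395,295),interpolation=cv2.INTER_CUBIC) for c in cs]
cv2.imwrite("pics/crop0.png",np.vstack([np.hstack(cs[:2]),np.hstack(cs[2:])])[:,:,::-1])
E
```

```text
top dock rim 321 med z 55.8 rect ((550.2776489257812, 156.42324829101562), (76.72748565673828, 65.73314666748047), 4.85492467880249)
top dock head 142 med z 110.8 rect ((550.2802734375, 155.64784240722656), (36.77677536010742, 37.946861267089844), 2.728489875793457)
top dock orange 23 [545.8 169.1 109.2] [535. 165. 101.] [556. 175. 115.] ((546.1414794921875, 168.90310668945312), (20.56717872619629, 7.996898174285889), 9.358098983764648)
top dock blue 141 [545.1 151.   95.9] [524. 136.  43.] [573. 173. 119.] ((548.6481323242188, 154.39930725097656), (49.63007736206055, 36.150550842285156), 0.8736057281494141)
top bay rim 305 med z 56.9 rect ((555.2854614257812, -187.77841186523438), (65.3585205078125, 76.43599700927734), 86.73938751220703)
top bay blue 161 [ 553.6 -187.8   57.5] [ 520. -215.   45.] [ 588. -161.   66.] ((553.98828125, -187.9779510498047), (53.09268569946289, 65.37386322021484), 85.89496612548828)
side dock rim 269 med z 57.0 rect ((548.0069580078125, 158.75558471679688), (76.54586029052734, 68.47250366210938), 4.433953762054443)
side dock head 160 med z 110.4 rect ((547.72314453125, 159.10145568847656), (39.42617416381836, 40.123451232910156), 11.366339683532715)
side dock orange 91 [545.3 174.6  90.9] [534. 168.  52.] [561. 179. 114.] ((547.3471069335938, 173.1158905029297), (27.583925247192383, 11.530725479125977), 6.166969299316406)
side dock blue 127 [543.1 155.1  95.4] [522. 139.  52.] [571. 177. 119.] ((547.331787109375, 157.0004425048828), (51.50311279296875, 35.11128234863281), 7.202466011047363)
side bay rim 207 med z 56.2 rect ((554.037841796875, -185.1109161376953), (71.66950225830078, 78.16661071777344), 85.95850372314453)
side bay blue 101 [ 554.5 -187.6   58. ] [ 520. -213.   48.] [ 588. -157.   67.] ((554.450439453125, -185.41009521484375), (56.16687774658203, 67.88026428222656), 87.88444519042969)
```

View pics/crop0.png

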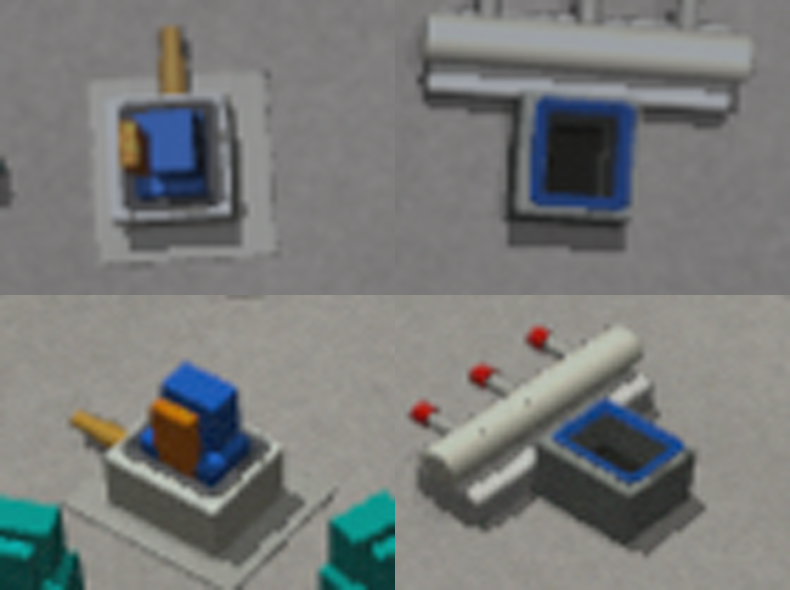

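The top-left and bottom-left crop shows the blue cartridge with its orange tab on +y, snapped into the white dock (top image (196,197)), so the choice is right. The bay's blue rim is at top (307,197).

```bash
python3 - <<'E'
from h import *
s=env.state()
for k in s: print(k,np.round(s[k],2))
y=np.radians(4.6);c=np.array([549.2,157.5]);print("grip",c+np.array([2*np.sin(y),-2*np.cos(y)]),env.grasp_offset)
E
```

```text
time_s 0.8
qpos [-69.1   18.31  89.64  -0.    72.04  -1.14]
qvel [ 0.18  0.1   0.01 -0.13 -0.01  0.1 ]
effort [ 0.000e+00 -4.123e+01 -2.322e+01  7.000e-02  4.000e-02 -0.000e+00]
ee_pos [ 215.83 -532.97  181.79]
ee_rot [179.99   0.    22.05]
force [-0.39  0.26  0.19]
torque [ 0.04 -0.02  0.03]
gripper_force 0.0
gripper_width 90.99
grip [549.36039785 155.50644224] 18.8
```

send_rows(targets=[[[0, 0, -0.02, 0.1, 0.205, 0, -1], [0, 0, -0.02, 0.1, 0.205, 0, -1], [0, 0, -0.02, 0.1, 0.205, 0, -1], [0, 0, -0.02, 0.1, 0.205, 0, -1], [0, 0, -0.02, 0.1, 0.205, 0, -1], [0, 0, -0.02, 0.1, 0.205, 0, -1], [0, 0, -0.02, 0.1, 0.205, 0, -1], [0, 0, -0.02, 0.1, 0.205, 0, -1], [0, 0, -0.02, 0.1, 0.205, 0, -1], [0, 0, -0.014, 0.1, 0.205, 0, -1], [0, 0, 0, 0.1, 0.205, 0, -1], [0, 0, 0, 0.1, 0.205, 0, -1]]])

```text
time_s: 2.0
ee_pos: [456.5, -39.2, 182.1]
ee_rot: [180.0, -0.1, 4.6]
force: [1.5, -0.9, 0.3]
gripper_width: 91.3
gripper_force: 0.0
```

send_rows(targets=[[[0, 0, 0, 0.093, 0.195, 0, -1], [0, 0, 0, 0.093, 0.195, 0, -1], [0, 0, 0, 0.093, 0.195, 0, -1], [0, 0, 0, 0.093, 0.195, 0, -1], [0, 0, 0, 0.093, 0.195, 0, -1], [0, 0, 0, 0, 0, -0.1, -1], [0, 0, 0, 0, 0, -0.1, -1], [0, 0, 0, 0, 0, 0, -1], [0, 0, 0, 0, 0, 0, -1]]])

```text
time_s: 2.9
ee_pos: [548.9, 154.0, 142.0]
ee_rot: [180.0, 0.0, 4.6]
force: [0.4, -0.1, 0.1]
gripper_width: 91.4
gripper_force: 0.0
```

```bash
python3 - <<'E'
from h import *
s=env.state();print(np.round(s["ee_pos"],1),np.round(s["force"],1))
b,d=optics.grab_frame("side");a,_=optics.grab_frame("top")
c1=cv2.resize(b[150:270,160:290],(390,360));c2=cv2.resize(a[150:250,140:250],(396,360))
cv2.imwrite("pics/c1.png",np.hstack([c1,c2])[:,:,::-1])
E
```

```text
[548.9 154.  142. ] [ 0.4 -0.1  0.1]
```

View pics/c1.png

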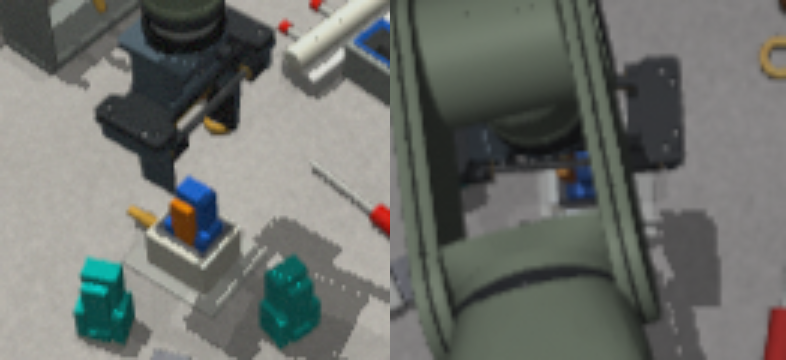

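The left crop shows the open fingers straddling the cartridge, ready to go down, with no contact. I'm lowering, then closing gently.

send_rows(targets=[[[0, 0, 0, 0, 0.0075, -0.1, -1], [0, 0, 0, 0, 0, -0.1, -1], [0, 0, 0, 0, 0, -0.09, -1], [0, 0, 0, 0, 0, -0.05, -1], [0, 0, 0, 0, 0, 0, -1], [0, 0, 0, 0, 0, 0, -1]]])

```text
time_s: 3.6
ee_pos: [549.7, 155.6, 74.8]
ee_rot: [-180.0, -0.1, 4.6]
force: [0.1, 0.6, 0.1]
gripper_width: 91.2
gripper_force: 0.0
```

send_rows(targets=[[[0, 0, 0, 0, 0, 0, -0.2], [0, 0, 0, 0, 0, 0, 0], [0, 0, 0, 0, 0, 0, 0], [0, 0, 0, 0, 0, 0, 0.05], [0, 0, 0, 0, 0, 0, 0.05]]], grip_force=5)

```text
time_s: 4.1
ee_pos: [548.9, 155.6, 73.9]
ee_rot: [180.0, -0.0, 4.6]
force: [0.2, 0.8, -0.3]
gripper_width: 53.8
gripper_force: 0.0
```

send_rows(targets=[[[0, 0, 0, 0, 0, 0, 0.15], [0, 0, 0, 0, 0, 0, 0.2], [0, 0, 0, 0, 0, 0, 0.3], [0, 0, 0, 0, 0, 0, 0.4], [0, 0, 0, 0, 0, 0, 0.4]]], grip_force=4)

```text
time_s: 4.6
ee_pos: [548.8, 155.9, 73.7]
ee_rot: [-180.0, 0.0, 4.6]
force: [-0.1, 2.2, -0.6]
gripper_width: 38.0
gripper_force: 4.0
```

send_rows(targets=[[[0, 0, 0, 0, -0.003, 0, 0.6], [0, 0, 0, 0, -0.003, 0, 0.6], [0, 0, 0, 0, 0, 0, 0.6], [0, 0, 0, 0, 0, 0, 0.6]]], grip_force=9)

```text
time_s: 5.0
ee_pos: [549.0, 154.4, 74.1]
ee_rot: [-180.0, -0.0, 4.6]
force: [0.3, 1.0, 2.5]
gripper_width: 32.9
gripper_force: 9.0
```

send_rows(targets=[[[0, 0, 0, 0, -0.003, 0, 0.6], [0, 0, 0, 0, 0, 0, 0.6], [0, 0, 0, 0, 0, 0, 0.6], [0, 0, 0, 0, 0, 0, 0.6]]], grip_force=15)

```text
time_s: 5.4
ee_pos: [549.0, 153.6, 73.8]
ee_rot: [180.0, -0.0, 4.6]
force: [0.1, 0.6, 1.9]
gripper_width: 30.7
gripper_force: 15.0
```

send_rows(targets=[[[0, 0, 0, 0, 0, 0, 1], [0, 0, 0, 0, 0, 0, 1], [0, 0, 0, 0, 0, 0, 1]]], grip_force=33)

```text
time_s: 5.7
ee_pos: [548.9, 153.7, 73.8]
ee_rot: [180.0, -0.0, 4.6]
force: [0.0, 0.6, 3.1]
gripper_width: 29.0
gripper_force: 33.0
```

send_rows(targets=[[[0, 0, 0, 0, 0, 0.01, 1], [0, 0, 0, 0, 0, 0.015, 1], [0, 0, 0, 0, 0, 0, 1]]])

```text
time_s: 6.0
ee_pos: [548.9, 153.7, 79.2]
ee_rot: [180.0, -0.0, 4.6]
force: [0.5, 0.9, 1.7]
gripper_width: 29.4
gripper_force: 33.0
```

send_rows(targets=[[[0, 0, 0, 0, 0, 0.03, 1], [0, 0, 0, 0, 0, 0.05, 1], [0, 0, 0, 0, 0, 0.05, 1], [0, 0, 0, 0, 0, 0.05, 1], [0, 0, 0, 0, 0, 0.05, 1], [0, 0, 0, 0, 0, 0.1, 1], [0, 0, 0, 0, 0, 0.1, 1], [0, 0, 0, 0, 0, 0, 1], [0, 0, 0, 0, 0, 0, 1], [0, 0, 0, 0, 0, 0, 1]]])

```text
time_s: 7.0
ee_pos: [547.8, 153.5, 163.5]
ee_rot: [180.0, 0.2, 4.6]
force: [0.4, -0.2, -3.6]
gripper_width: 29.5
gripper_force: 33.0
```

```bash
python3 - <<'E'
from h import *
s=env.state();print(np.round(s["ee_pos"],1),np.round(s["force"],1),np.round(s["torque"],2))
b,d=optics.grab_frame("side");P=cloud("side",d)
cv2.imwrite("pics/c2.png",cv2.resize(b[110:270,150:320],(680,640)[:2] if 0 else (600,565))[:,:,::-1])
E
```

```text
[547.8 153.5 163.5] [ 0.4 -0.2 -3.6] [0.04 0.02 0.  ]
```

View pics/c2.png

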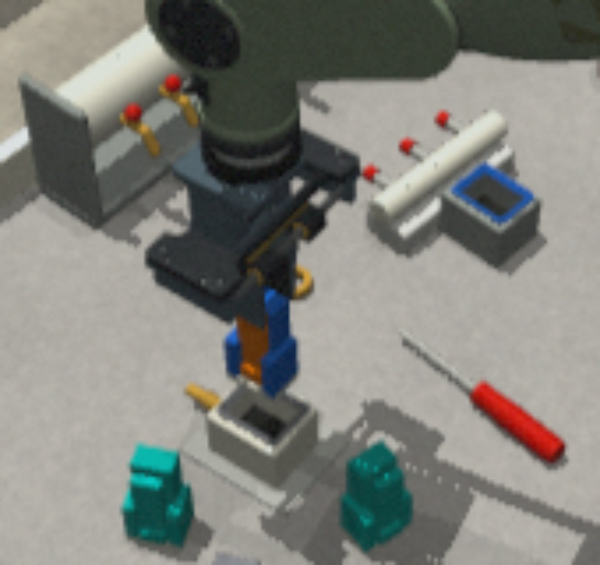

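The side crop shows the cartridge in the fingers, upright, clear of the empty dock. Next I'm refining the dock-to-bay offset by fitting the rim outlines.

```bash
python3 - <<'E'
from h import *
from scipy.optimize import minimize
from scipy.ndimage import map_coordinates, gaussian_filter
f=np.load("f0.npz");b,_=optics.grab_frame("side")
def edges(w,h,z,n=60):
    s=np.linspace(-.95,.95,n)/2
    return np.vstack([np.c_[s*w,0*s+h/2],np.c_[s*w,0*s-h/2],np.c_[0*s+w/2,s*h],np.c_[0*s-w/2,s*h]]),z
def fit(cam,im,p0,rects):
    c=optics.camera_info(cam);K=np.array(c["camera_matrix"]);R=np.array(c["R"]);t=np.array(c["t"])
    L=cv2.cvtColor(im,cv2.COLOR_RGB2LAB).astype(float)
    def grad(s): return sum(np.hypot(*np.gradient(gaussian_filter(L[...,i],s)))for i in range(3))
    p=np.array(p0,float)
    for s in(2,1):
        G=grad(s)
        def cost(p):
            q=np.vstack([np.c_[r[0],np.full(len(r[0]),r[1])] for r in rects])
            a=np.radians(p[2]);C,S=np.cos(a),np.sin(a)
            W=np.c_[p[0]+C*q[:,0]-S*q[:,1],p[1]+S*q[:,0]+C*q[:,1],q[:,2]]
            X=(W@R.T+t)@K.T; uv=X[:,:2]/X[:,2:]
            return -map_coordinates(G,[uv[:,1],uv[:,0]],order=1).mean()
        best=min((minimize(cost,p+np.array(d),method="Nelder-Mead",options=dict(initial_simplex=p+np.array(d)+np.array([[0,0,0],[3,0,0],[0,3,0],[0,0,3]])))for d in((0,0,0),(2,2,1),(-2,-2,-1),(2,-2,0),(-2,2,0))),key=lambda r:r.fun)
        p=best.x
    return p.round(2),round(best.fun,1)
o=edges(76,64,60);m=edges(62.4,48.4,60)
for nm,p in(("dock",(549,156,4.6)),("bay",(554.5,-187,-3.4))):
  for l,rs in(("outer",[o]),("mouth",[m]),("both",[o,m])):
    print(nm,l,"top",fit("top",f["a"],p,rs),"side",fit("side",b,p,rs))
for cam in("top","side"):
    c=optics.camera_info(cam);print(cam,(-np.array(c["R"]).T@np.array(c["t"])).round())
s=env.state();print(s["ee_pos"],s["time_s"])
E
```

```text
dock outer top (array([545.84, 148.55,   5.24]), np.float64(-20.1)) side (array([554.74, 153.46,   5.91]), np.float64(-26.0))
dock mouth top (array([549.32, 157.13,   2.04]), np.float64(-26.4)) side (array([549.25, 159.62,   9.14]), np.float64(-29.1))
dock both top (array([547.7 , 149.34,   3.1 ]), np.float64(-19.2)) side (array([552.29, 162.1 ,   4.55]), np.float64(-25.6))
bay outer top (array([ 552.1 , -181.25,   -5.57]), np.float64(-22.1)) side (array([ 567.38, -190.66,   -5.4 ]), np.float64(-26.0))
bay mouth top (array([ 557.23, -192.22,   -3.23]), np.float64(-28.0)) side (array([ 554.55, -189.64,   -8.28]), np.float64(-30.7))
bay both top (array([ 552.72, -185.67,   -3.4 ]), np.float64(-22.3)) side (array([ 572.2 , -191.18,   -5.25]), np.float64(-24.8))
top [ 349.   -5. 1387.]
side [ -81.  786. 1244.]
[547.9938982  153.51872818 163.49443539] 7.1
```

The depth-based rim rectangles match the true housing sizes best, so the bay is offset from the dock by (5.0, -344.2) mm with yaw about -3.3°.

send_rows(targets=[[[0, 0, -0.0088, 0.0025, -0.172, 0, 1], [0, 0, -0.0088, 0.0025, -0.172, 0, 1], [0, 0, -0.0088, 0.0025, -0.172, 0, 1], [0, 0, -0.0088, 0.0025, -0.172, 0, 1], [0, 0, -0.0088, 0.0025, -0.172, 0, 1], [0, 0, -0.0088, 0.0025, -0.172, 0, 1], [0, 0, -0.0088, 0.0025, -0.172, 0, 1], [0, 0, -0.0088, 0.0025, -0.172, 0, 1], [0, 0, -0.0088, 0.0025, -0.172, 0, 1], [0, 0, -0.0088, 0.0025, -0.172, 0, 1], [0, 0, 0, 0, 0, 0, 1], [0, 0, 0, 0, 0, 0, 1]]])

```text
time_s: 8.3
ee_pos: [553.3, -190.6, 163.8]
ee_rot: [-179.9, 0.1, -3.4]
force: [0.6, 1.4, -2.8]
gripper_width: 29.0
gripper_force: 33.0
```

send_rows(targets=[[[0, 0, 0, 0, 0, -0.08, 1], [0, 0, 0, 0, 0, -0.08, 1], [0, 0, 0, 0, 0, -0.03, 1], [0, 0, 0, 0, 0, 0, 1], [0, 0, 0, 0, 0, 0, 1], [0, 0, 0, 0, 0, 0, 1]]])

```text
time_s: 8.9
ee_pos: [554.5, -190.2, 127.7]
ee_rot: [180.0, -0.1, -3.3]
force: [-0.1, 0.2, -2.6]
gripper_width: 28.9
gripper_force: 33.0
```

```bash
python3 - <<'E'
from h import *
s=env.state();print(np.round(s["ee_pos"],1),np.round(s["force"],1),np.round(s["torque"],2))
b,d=optics.grab_frame("side");a,_=optics.grab_frame("top")
c1=cv2.resize(b[115:205,235:335],(400,360),interpolation=cv2.INTER_CUBIC);c2=cv2.resize(a[160:225,270:342],(399,360),interpolation=cv2.INTER_CUBIC)
cv2.imwrite("pics/c3.png",np.hstack([c1,c2])[:,:,::-1])
E
```

```text
[ 554.5 -190.2  127.7] [-0.1  0.2 -2.6] [ 0.03  0.01 -0.01]
```

View pics/c3.png

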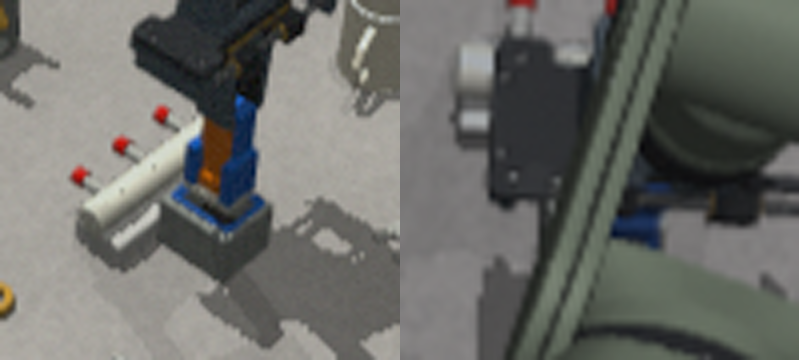

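The cartridge foot sits just above the blue-rimmed mouth, aligned with it. I'm lowering in small steps and watching the force.

send_rows(targets=[[[0, 0, 0, 0, 0, -0.015, 1], [0, 0, 0, 0, 0, -0.015, 1], [0, 0, 0, 0, 0, -0.015, 1], [0, 0, 0, 0, 0, 0, 1]]])

```text
time_s: 9.4
ee_pos: [553.4, -190.1, 117.1]
ee_rot: [-180.0, 0.1, -3.3]
force: [0.6, -0.0, -3.3]
gripper_width: 29.3
gripper_force: 33.0
```

send_rows(targets=[[[0, 0, 0, 0, 0, -0.01, 1], [0, 0, 0, 0, 0, -0.01, 1], [0, 0, 0, 0, 0, 0, 1]]])

```text
time_s: 9.7
ee_pos: [553.6, -190.2, 113.4]
ee_rot: [-180.0, 0.0, -3.3]
force: [-0.0, 0.1, -3.9]
gripper_width: 29.2
gripper_force: 33.0
```

send_rows(targets=[[[0, 0, 0, 0, 0, -0.01, 1], [0, 0, 0, 0, 0, -0.01, 1], [0, 0, 0, 0, 0, 0, 1]]])

```text
time_s: 10.0
ee_pos: [553.6, -190.2, 109.4]
ee_rot: [-180.0, 0.0, -3.3]
force: [-0.7, 0.2, -3.5]
gripper_width: 29.1
gripper_force: 33.0
```

send_rows(targets=[[[0, 0, 0, 0, 0, -0.015, 1], [0, 0, 0, 0, 0, -0.015, 1], [0, 0, 0, 0, 0, -0.015, 1], [0, 0, 0, 0, 0, 0, 1]]])

```text
time_s: 10.4
ee_pos: [553.4, -190.1, 100.1]
ee_rot: [-180.0, 0.1, -3.3]
force: [0.1, -0.2, -3.4]
gripper_width: 29.0
gripper_force: 33.0
```

send_rows(targets=[[[0, 0, 0, 0, 0, -0.01, 1], [0, 0, 0, 0, 0, -0.01, 1], [0, 0, 0, 0, 0, 0, 1]]])

```text
time_s: 10.7
ee_pos: [553.6, -190.2, 96.4]
ee_rot: [-180.0, 0.0, -3.3]
force: [-0.3, -0.7, -2.4]
gripper_width: 29.0
gripper_force: 33.0
```

send_rows(targets=[[[0, 0, 0, 0, 0, -0.01, 1], [0, 0, 0, 0, 0, -0.01, 1], [0, 0, 0, 0, 0, 0, 1]]])

```text
time_s: 11.0
ee_pos: [553.6, -190.2, 92.4]
ee_rot: [-180.0, 0.0, -3.3]
force: [0.4, -0.2, -2.9]
gripper_width: 29.1
gripper_force: 33.0
```

send_rows(targets=[[[0, 0, 0, 0, 0, -0.01, 1], [0, 0, 0, 0, 0, -0.01, 1], [0, 0, 0, 0, 0, 0, 1]]])

```text
time_s: 11.3
ee_pos: [553.6, -190.2, 88.4]
ee_rot: [-180.0, 0.0, -3.3]
force: [-0.6, 0.4, -2.8]
gripper_width: 29.5
gripper_force: 33.0
```

send_rows(targets=[[[0, 0, 0, 0, 0, -0.005, 1], [0, 0, 0, 0, 0, -0.005, 1], [0, 0, 0, 0, 0, 0, 1]]])

```text
time_s: 11.6
ee_pos: [554.0, -190.3, 86.9]
ee_rot: [180.0, -0.0, -3.3]
force: [-0.6, -0.8, -2.5]
gripper_width: 29.2
gripper_force: 33.0
```

send_rows(targets=[[[0, 0, 0, 0, 0, -0.005, 1], [0, 0, 0, 0, 0, -0.005, 1], [0, 0, 0, 0, 0, 0, 1]]])

```text
time_s: 11.9
ee_pos: [554.1, -190.4, 85.2]
ee_rot: [180.0, -0.0, -3.3]
force: [-0.9, -0.4, 1.2]
gripper_width: 29.0
gripper_force: 33.0
```

send_rows(targets=[[[0, 0, 0, 0, 0, -0.005, 1], [0, 0, 0, 0, 0, -0.005, 1], [0, 0, 0, 0, 0, 0, 1]]])

```text
time_s: 12.2
ee_pos: [554.0, -190.3, 82.8]
ee_rot: [180.0, -0.0, -3.3]
force: [-1.0, 0.6, 1.6]
gripper_width: 29.2
gripper_force: 33.0
```

The ejector was met at TCP z ≈ 86, so latched is about 70 and the stop about 68.5.

send_rows(targets=[[[0, 0, 0, 0, 0, -0.01, 1], [0, 0, 0, 0, 0, -0.01, 1], [0, 0, 0, 0, 0, -0.01, 1], [0, 0, 0, 0, 0, -0.01, 1], [0, 0, 0, 0, 0, 0, 1]]])

```text
time_s: 12.7
ee_pos: [554.0, -190.3, 74.6]
ee_rot: [180.0, -0.0, -3.3]
force: [-0.4, 0.2, 4.0]
gripper_width: 28.9
gripper_force: 33.0
```

send_rows(targets=[[[0, 0, 0, 0, 0, -0.005, 1], [0, 0, 0, 0, 0, -0.005, 1], [0, 0, 0, 0, 0, 0, 1], [0, 0, 0, 0, 0, 0, 1]]])

```text
time_s: 13.1
ee_pos: [554.0, -190.3, 72.9]
ee_rot: [180.0, -0.0, -3.3]
force: [0.2, 0.6, 4.6]
gripper_width: 29.1
gripper_force: 33.0
```

send_rows(targets=[[[0, 0, 0, 0, 0, -0.005, 1], [0, 0, 0, 0, 0, 0, 1], [0, 0, 0, 0, 0, 0, 1]]])

```text
time_s: 13.4
ee_pos: [553.9, -190.3, 71.8]
ee_rot: [180.0, -0.0, -3.3]
force: [-0.9, 0.3, 5.1]
gripper_width: 29.2
gripper_force: 33.0
```

send_rows(targets=[[[0, 0, 0, 0, 0, -0.004, 1], [0, 0, 0, 0, 0, 0, 1], [0, 0, 0, 0, 0, 0, 1]]])

```text
time_s: 13.7
ee_pos: [553.9, -190.3, 71.0]
ee_rot: [180.0, -0.0, -3.3]
force: [-0.4, 0.2, 4.4]
gripper_width: 29.2
gripper_force: 33.0
```

send_rows(targets=[[[0, 0, 0, 0, 0, -0.003, 1], [0, 0, 0, 0, 0, 0, 1], [0, 0, 0, 0, 0, 0, 1]]])

```text
time_s: 14.0
ee_pos: [553.9, -190.3, 70.4]
ee_rot: [180.0, -0.0, -3.3]
force: [0.3, 0.5, 3.9]
gripper_width: 29.1
gripper_force: 33.0
```

send_rows(targets=[[[0, 0, 0, 0, 0, -0.003, 1], [0, 0, 0, 0, 0, 0, 1], [0, 0, 0, 0, 0, 0, 1]]])

```text
time_s: 14.3
ee_pos: [553.9, -190.3, 69.8]
ee_rot: [180.0, -0.0, -3.3]
force: [0.6, 0.4, 4.9]
gripper_width: 29.1
gripper_force: 33.0
```

send_rows(targets=[[[0, 0, 0, 0, 0, -0.003, 1], [0, 0, 0, 0, 0, 0, 1], [0, 0, 0, 0, 0, 0, 1]]])

```text
time_s: 14.6
ee_pos: [553.9, -190.3, 69.2]
ee_rot: [180.0, -0.0, -3.3]
force: [-0.4, 0.3, 4.7]
gripper_width: 29.3
gripper_force: 33.0
```

send_rows(targets=[[[0, 0, 0, 0, 0, -0.002, 1], [0, 0, 0, 0, 0, 0, 1], [0, 0, 0, 0, 0, 0, 1]]])

```text
time_s: 14.9
ee_pos: [554.0, -190.3, 69.1]
ee_rot: [180.0, -0.0, -3.3]
force: [0.3, 0.2, 7.2]
gripper_width: 29.1
gripper_force: 33.0
```

send_rows(targets=[[[0, 0, 0, 0, 0, -0.002, 1], [0, 0, 0, 0, 0, 0, 1], [0, 0, 0, 0, 0, 0, 1]]])

```text
time_s: 15.2
ee_pos: [554.1, -190.3, 69.1]
ee_rot: [180.0, -0.0, -3.3]
force: [-0.8, 0.3, 8.8]
gripper_width: 29.2
gripper_force: 33.0
```

Hard stop at 69.1, so latched is about 70.6. I'm easing the grip there so the tab springs out under the catch, shifting +y as it goes.

send_rows(targets=[[[0, 0, 0, 0, 0, 0, 1], [0, 0, 0, 0, 0, 0, 1]]], grip_force=14)

```text
time_s: 15.4
ee_pos: [554.1, -190.4, 69.1]
ee_rot: [180.0, -0.0, -3.3]
force: [-1.1, 0.6, 7.6]
gripper_width: 30.9
gripper_force: 14.0
```

send_rows(targets=[[[0, 0, 0, 0, 0.005, 0, 0.6], [0, 0, 0, 0, 0.005, 0, 0.6], [0, 0, 0, 0, 0.003, 0, 0.6], [0, 0, 0, 0, 0, 0, 0.6]]], grip_force=6)

```text
time_s: 15.8
ee_pos: [554.0, -187.5, 68.4]
ee_rot: [-180.0, -0.0, -3.3]
force: [1.0, 1.3, 4.9]
gripper_width: 36.0
gripper_force: 6.0
```

send_rows(targets=[[[0, 0, 0, 0, 0.003, 0, -0.3], [0, 0, 0, 0, 0, 0, -0.6], [0, 0, 0, 0, 0, 0, -1], [0, 0, 0, 0, 0, 0, -1], [0, 0, 0, 0, 0, 0, -1], [0, 0, 0, 0, 0, 0, -1], [0, 0, 0, 0, 0, 0, -1]]])

```text
time_s: 16.5
ee_pos: [553.8, -187.1, 68.3]
ee_rot: [180.0, 0.0, -3.3]
force: [-0.1, 0.7, -0.2]
gripper_width: 89.3
gripper_force: 0.0
```

send_rows(targets=[[[0, 0, 0, 0, 0, 0.05, -1], [0, 0, 0, 0, 0, 0.1, -1], [0, 0, 0, 0, 0, 0.15, -1], [0, 0, 0, 0, 0, 0.2, -1], [0, 0, 0, 0, 0, 0.2, -1], [0, 0, 0, -0.1, -0.2, 0.1, -1], [0, 0, 0, -0.1, -0.2, 0, -1], [0, 0, 0, -0.1, -0.2, 0, -1], [0, 0, 0, -0.1, -0.2, 0, -1], [0, 0, 0, -0.1, -0.2, 0, -1], [0, 0, 0, -0.1, -0.2, 0, -1], [0, 0, 0, 0, 0, 0, -1]]])

```text
time_s: 17.7
ee_pos: [431.1, -431.6, 228.8]
ee_rot: [179.8, 0.0, -3.7]
force: [-1.3, 0.8, 0.9]
gripper_width: 90.9
gripper_force: 0.0
```

```bash
python3 - <<'E'
from h import *
s=env.state();print(np.round(s["ee_pos"],1),np.round(s["force"],1),s["time_s"])
a,d=optics.grab_frame("top");b,e=optics.grab_frame("side")
for cam,im,dd in(("top",a,d),("side",b,e)):
    P=cloud(cam,dd);m=(dd>0)&(np.hypot(P[...,0]-554,P[...,1]+188)<40)&(P[...,2]>80)
    q=P[m];print(cam,len(q),q.max(0).round(1),np.median(q[q[:,2]>q[:,2].max()-12],0).round(1))
    hsv=cv2.cvtColor(im,cv2.COLOR_RGB2HSV);o=m&(hsv[...,0]>=8)&(hsv[...,0]<=22)&(hsv[...,1]>130)
    print(" orange",P[o].mean(0).round(1),P[o].max(0).round(1) if o.any() else "")
c1=cv2.resize(b[115:205,235:335],(400,360),interpolation=cv2.INTER_CUBIC);c2=cv2.resize(a[160:225,270:342],(399,360),interpolation=cv2.INTER_CUBIC)
cv2.imwrite("pics/c4.png",np.hstack([c1,c2])[:,:,::-1])
E
```

```text
[ 431.1 -431.6  228.8] [-1.3  0.8  0.9] 17.7
top 158 [ 574.1 -167.7  112.9] [ 555.1 -191.6  107.9]
 orange [ 553.1 -171.1  101.8] [ 564.9 -167.7  112. ]
side 158 [ 572.4 -163.5  115.4] [ 555.3 -188.2  108.6]
 orange [ 553.4 -168.9   97.1] [ 568.1 -163.5  112.2]
```

View pics/c4.png

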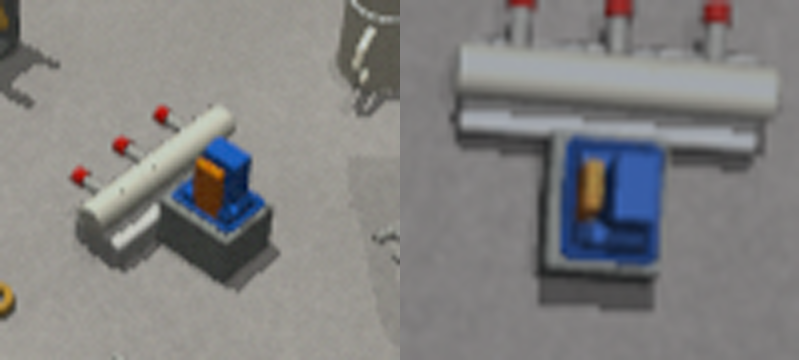

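The crops show the cartridge down in the bay and upright. The tab is out at about (593,190) in the right-hand view, and the head top is about 2 mm lower than it was when latched in the dock. That means it is latched, not popped up.

```bash
python3 -c "
from workcell import env
print(env.job_done())"
```

```text
the job is handed in; nothing more can be done
None
```

The cartridge is out of the dock and latched in the blue-rimmed bay with its tab sprung out and the gripper clear; the job was handed in at about 18 s, with no verdict returned.

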